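# Put the scale's check weights back in their tray

## Task

The scale check is done: put the four steel knob weights back in the weight tray, each standing upright in the round pocket of its own size, the largest weight in the largest pocket and so on down to the smallest. Set them down gently, do not drop them, and leave the density cup and the hook weight, which do not belong to the set, where they stand.

Things in the scene. Friction and masses are not known exactly. Their poses are not given: they have to be found in the camera images.
- weight_500: 500 g check weight, the largest of the four: upright bare-steel knob weight, a cylinder of 38 mm diameter with a narrow neck and a knob on top; 66 mm tall over all; the knob is 24 mm in diameter and fills the top 11 mm, its neck is 19 mm wide, the shoulder of the body lies 16 mm below the top; origin at the centre of its foot, z up its axis
- weight_200: 200 g check weight, the second largest of the four: upright bare-steel knob weight, a cylinder of 28 mm diameter with a narrow neck and a knob on top; 49 mm tall over all; the knob is 18 mm in diameter and fills the top 8 mm, its neck is 14 mm wide, the shoulder of the body lies 12 mm below the top; origin at the centre of its foot, z up its axis
- weight_100: 100 g check weight, the third largest of the four: upright bare-steel knob weight, a cylinder of 22 mm diameter with a narrow neck and a knob on top; 39 mm tall over all; the knob is 14 mm in diameter and fills the top 6 mm, its neck is 11 mm wide, the shoulder of the body lies 9 mm below the top; origin at the centre of its foot, z up its axis
- weight_50: 50 g check weight, the smallest of the four: upright bare-steel knob weight, a cylinder of 18 mm diameter with a narrow neck and a knob on top; 31 mm tall over all; the knob is 11.5 mm in diameter and fills the top 5 mm, its neck is 9 mm wide, the shoulder of the body lies 7 mm below the top; origin at the centre of its foot, z up its axis
- pocket_500: grey block with the largest pocket, for the 500 g weight: fixed, 68 x 68 mm, 18 mm high; round pocket in its middle, 56 mm across, 13 mm deep, with a black floor. The four blocks stand 70 mm apart in a row along their x axis, in any order, in a wooden tray, rim 18 mm. Origin: centre of underside, 6 mm over the bench; pocket floor at z = 5 mm, mouth at z = 18 mm; y across the row
- pocket_200: grey block with the second largest pocket, for the 200 g weight: fixed, 68 x 68 mm, 18 mm high; round pocket in its middle, 46 mm across, 13 mm deep, with a black floor. The four blocks stand 70 mm apart in a row along their x axis, in any order, in a wooden tray, rim 18 mm. Origin: centre of underside, 6 mm over the bench; pocket floor at z = 5 mm, mouth at z = 18 mm; y across the row
- pocket_100: grey block with the third largest pocket, for the 100 g weight: fixed, 68 x 68 mm, 18 mm high; round pocket in its middle, 36 mm across, 13 mm deep, with a black floor. The four blocks stand 70 mm apart in a row along their x axis, in any order, in a wooden tray, rim 18 mm. Origin: centre of underside, 6 mm over the bench; pocket floor at z = 5 mm, mouth at z = 18 mm; y across the row
- pocket_50: grey block with the smallest pocket, for the 50 g weight: fixed, 68 x 68 mm, 18 mm high; round pocket in its middle, 28 mm across, 13 mm deep, with a black floor. The four blocks stand 70 mm apart in a row along their x axis, in any order, in a wooden tray, rim 18 mm. Origin: centre of underside, 6 mm over the bench; pocket floor at z = 5 mm, mouth at z = 18 mm; y across the row
- density_cup: density cup, a look-alike that stays where it is: plain steel cylinder of 41 mm diameter under a flat overhanging lid of 45 mm with a pinhole and no knob, 58 mm tall; origin at the centre of its foot
- hook_weight: hook weight of another set, a look-alike that stays where it is: steel cylinder of 30 mm diameter and 41 mm height with a thin open wire hook on top instead of a knob, 62 mm tall over all; origin at the centre of its foot

How it is judged:
By the outcome, as a careful person would: the job done as asked, in the order asked, and still so for the second after the job is handed in, with the robot touching nothing.
It also fails if it takes over 120 s, if anything falls off the work surface, if the arm or the gripper's body presses on something with over 40 N, if the wrist force passes 120 N, or if a joint passes its speed limit or range.

## Robot

A 6-joint arm with a two-finger parallel gripper is mounted at the origin on the work surface. World frame = base frame: x ahead of the robot, y to its left, z up, the work surface at z = 0. Lengths are in m, angles in degrees, forces in N, time in s.
With the tool pointing down it reaches from about 0.25 to 0.725 m from the base axis. Payload 9.7 kg.
Tool frame: the origin (TCP) lies between the finger pads; the fingertips stand bot.tcp_to_tips ahead of it and the grasp point (between the pads) lies 11 mm behind it (bot.tcp_to_tips is the distance from the TCP to the fingertips, in m); z points along the fingers, y is the line along which they close (so a half turn about z gives the same grasp; the last joint's range is limited). The gripper opens to 85 mm and grips with 20 to 120 N. Pads are 22 mm wide; open, the fingers measure 114 mm over their backs; the gripper's body (76 mm by 85 mm) begins 54 mm behind the grasp point. The pads swing forward as they close: fully open they stand 13 mm farther back than shut.
Start: joints at [0, 4.979, 10.078, 95.1, 0, 90], TCP at [0.55, -0, 0.239] pointing down, gripper open.
Joint ranges: [-179.16, 179.16], [-48.56, 103.87], [-65.8, 70.77], [-126.05, 130.52], [-82.76, 87.17], [-180, 180]. Speed limits (degrees/s): [127.2, 127.2, 147.25, 180, 180, 180].

## Interface

Orientations are given as [roll, pitch, yaw] about the fixed x, y, z axes, in that order (R = Rz(yaw) Ry(pitch) Rx(roll)).
In Python, from workcell import bot gives the robot as it stands. The module is installed in compiled form; this text tells all that it offers.
- The arm moves only by the tool carry_out, never from a script. Its arguments are lists of equal length, an entry for each row: "linear": the shift along the world's x, y, z normalised to -1 to 1, where 1 is 2 cm, a list of three; "rotation": the turn, a rotation vector about the world's x, y, z normalised to -1 to 1, where 1 is 8 degrees, a list of three; "grip": the closure, from -1 (fully open) to 1 (shut). In form: {"linear": [[tx, ty, tz], ...], "rotation": [[rx, ry, rz], ...], "grip": [grip, ...]}. A call has 1 to 12 rows; each row shifts and turns the commanded pose from where the row before left it; what a row does not reach is not made up. A row lasts 1/10 s, in which the tool goes at most 50 mm and 8.59 degrees, less where a joint would pass 70% of its speed; a pose out of reach is approached as far as the arm can. A call with a number of a shift or a turn outside -1 to 1 is refused whole. A call with a gripper value outside its range is refused whole. The fingers move at their own pace and stop on an object; "grip_force" is the grip in N (left out, the last holds). Time passes only in rows, so rows that do not move let the fingers close. It gives the time, the measured TCP pose, the force, the opening and the grip force at its end, in the units of the state.
- bot.get_obs(): the state, without advancing time (a new reading comes with each control period).
- bot.camera(name): name is "scene" or "side" or "wrist"; returns the picture (480x640x3 uint8, blue, green, red); there is no depth.
- bot.camera_model(name): a dict with "fx", "fy", "cx", "cy" (pixels), "camera_from_world" (4x4, takes a point from world to camera coordinates). Camera axes: x right, y up, looking along -z (the intrinsics and any distortion apply to the point x, -y, -z); pixel columns grow to the right and rows downward; lengths in m; the calibration is good to about 2 mm. The wrist camera is an equidistant fisheye: a pixel r from the principal point sees the ray r / f radians off the axis. A picture is of the moment at which its call begins: read the wrist's pose just before it. camera_model takes no time and is no camera call; for the wrist camera it gives the pose at the moment of the call.
- bot.job_done(): hands the job in; it is judged then, once.
The state is a dict: "time": time; "q": joint angles; "qd": joint speeds; "joint_efforts": joint torques, N m; "ee_pos": TCP position; "tcp_rot": TCP orientation; "wrist_force": force on the tool from outside, world axes, zero at the start; "torque": the same for the moment, N m; "opening": finger opening in m; "grasp_force": force on a finger pad.
Only numpy, scipy, OpenCV 4.12 (cv2) and the standard library are available. Lean on these libraries where they do the work, as an engineer would, in place of code of your own. Each camera call takes 0.05 s, during which the arm holds its last target. There are 200 camera calls.

## Working session

There is one attempt and no reset: what is moved stays moved. The work goes in short steps, Python scripts to look and compute and a tool call to move; the robot and the scene stay as the last step left them, time stands still between calls to the robot, and variables do not carry over. Pictures are saved under pics/ and viewed, at most 16 in all, crops included, and the job is handed in when it is done.

Besides the shell and the picture viewer there is one more tool, called after "Emit:" in YAML: its name, and indented under it one key for each argument. carry_out: Moves the arm, as the interface text tells. Its arguments: {"type":"object","properties":{"linear":{"type":"array","items":{"type":"array","items":{"type":"number"}}},"rotation":{"type":"array","items":{"type":"array","items":{"type":"number"}}},"grip":{"type":"array","items":{"type":"number"}},"grip_force":{"type":"number"}},"required":["linear","rotation","grip"]}

```bash
mkdir -p pics; python3 - <<'E'
from workcell import bot
import cv2,numpy as np
print(bot.tcp_to_tips, bot.get_obs())
for n in("scene","side","wrist"):
    m=bot.camera_model(n); print(n,{k:(np.round(v,4).tolist()) for k,v in m.items() if not isinstance(v,str)})
    cv2.imwrite(f"pics/{n}0.png",bot.camera(n))
E
```

```text
0.008 {'time': 0.0, 'q': array([-1.66218546e-03,  5.01248483e+00,  1.00348019e+01,  9.50965914e+01,
       -1.87218972e-03,  8.99997156e+01]), 'qd': array([-0.01387289,  0.00810404,  0.02010964,  0.06618048,  0.09087847,
       -0.0528694 ]), 'joint_efforts': array([ 7.68234549e-04, -5.20392072e+01,  4.64802504e+01,  1.63646933e-02,
        2.23589603e-05, -6.77332673e-05]), 'ee_pos': array([ 5.49807002e-01, -2.50014533e-05,  2.38572861e-01]), 'tcp_rot': array([-1.79925726e+02,  1.87181945e-03,  8.99986247e+01]), 'wrist_force': array([ 0.5406203 ,  0.15818865, -0.28297853]), 'torque': array([ 0.01246709, -0.05312833,  0.01118871]), 'grasp_force': 0.0, 'opening': 0.08566010959357517}
scene {'fx': 437.9397, 'fy': 437.9397, 'cx': 316.5304, 'cy': 241.731, 'camera_from_world': [[0.8688, 0.495, 0.0106, -0.4923], [-0.391, 0.6727, 0.6282, 0.2015], [0.3039, -0.5499, 0.778, -1.1404], [0.0, 0.0, 0.0, 1.0]]}
side {'fx': 581.7402, 'fy': 581.7402, 'cx': 325.0208, 'cy': 242.2579, 'camera_from_world': [[-0.9783, -0.2058, -0.0226, 0.546], [0.1043, -0.5843, 0.8048, -0.093], [-0.1789, 0.785, 0.5931, -0.9793], [0.0, 0.0, 0.0, 1.0]]}
wrist {'fx': 371.6483, 'fy': 371.6483, 'cx': 319.5774, 'cy': 236.2004, 'camera_from_world': [[1.0, -0.0008, -0.001, -0.5499], [0.0005, 0.9614, -0.275, 0.0332], [0.0012, 0.275, 0.9614, -0.3782], [0.0, 0.0, 0.0, 1.0]]}
```

View pics/scene0.png

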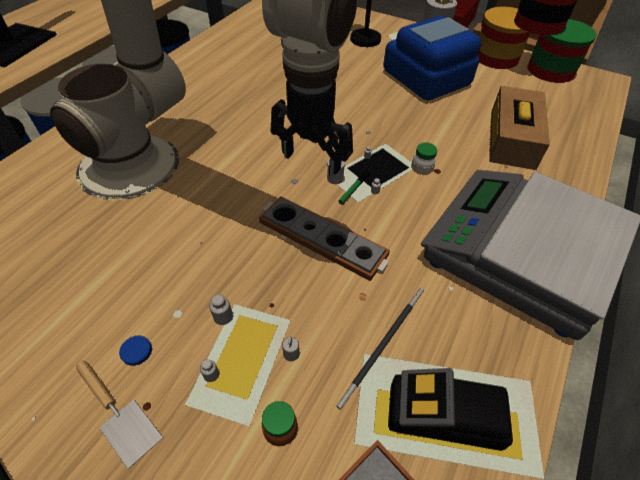

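View pics/side0.png

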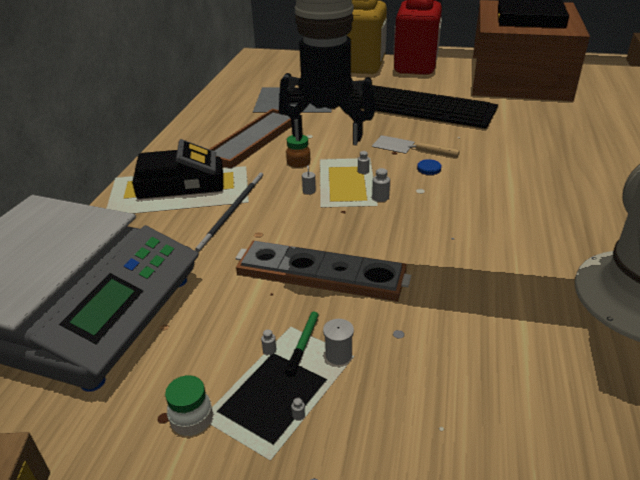

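View pics/wrist0.png

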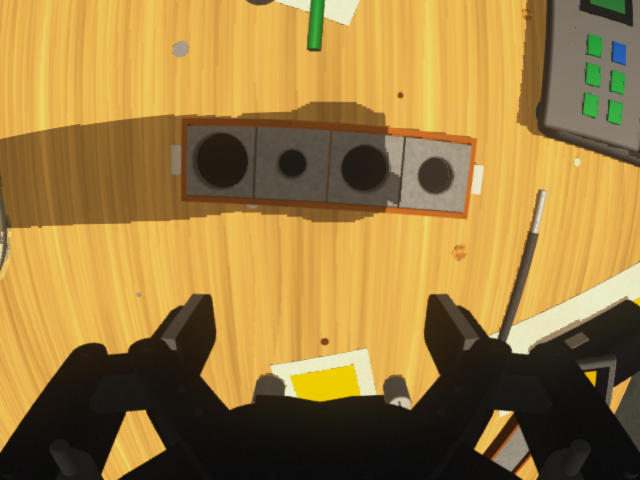

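The wrist picture shows the pockets from left to right (growing x) as 500, 50, 200, 100, at about (220,160), (292,163), (365,168) and (435,175). In the side view, knob weights stand at (382,184), (363,161), (269,341) and (298,408). The hook weight is at (308,182) and the cup at (338,342). I'll zoom in on both views.

```bash
python3 - <<'E'
import cv2,numpy as np
s=cv2.imread("pics/scene0.png");d=cv2.imread("pics/side0.png")
def c(im,x,y,w,h,z): return cv2.resize(im[y:y+h,x:x+w],None,fx=z,fy=z,interpolation=cv2.INTER_CUBIC)
a=c(s,190,285,120,100,3.3333); b=c(s,320,130,120,100,3.3333)
e=c(d,290,140,120,100,3.3333); f=c(d,250,315,120,110,400/120)[:366]
o=np.zeros((600,800,3),np.uint8)
o[:300,:400]=a[:300,:400]; o[:300,400:]=b[:300,:400]; o[300:,:400]=e[:300,:400]; o[300:,400:]=f[:300,:400]
# contrast
o=cv2.convertScaleAbs(o,alpha=1.4)
cv2.imwrite("pics/m1.png",o)
E
```

```text
(no output)
```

View pics/m1.png

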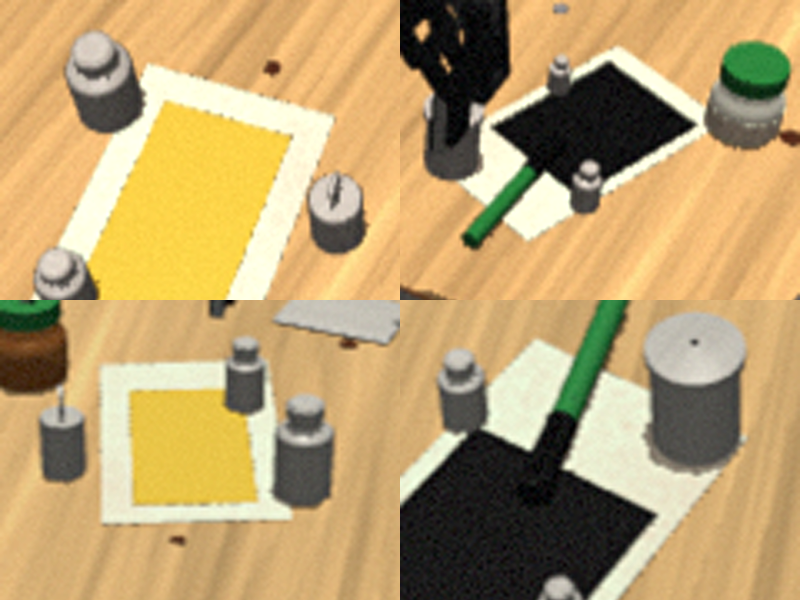

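Crops: the 500 (scene (219,298), side (381,171)) and the 200 (scene (208,362), side (363,153)) stand by the yellow card. The two small weights are by the black card, at scene (368,148)/(376,180) and side (298,399)/(268,332). Next I'll triangulate the knob tops, and cast rays for the pockets.

```bash
cat > h.py <<'E'
from workcell import bot
import cv2,numpy as np
def ray(m,u,v,fish=False):
    x=(u-m["cx"])/m["fx"]; y=(v-m["cy"])/m["fy"]
    if fish:
        r=np.hypot(x,y); k=np.sin(r)/max(r,1e-9); d=np.array([x*k,-y*k,-np.cos(r)])
    else: d=np.array([x,-y,-1.])
    T=np.array(m["camera_from_world"]); R=T[:3,:3]
    d=R.T@d; return -R.T@T[:3,3], d/np.linalg.norm(d)
def onz(m,u,v,z,fish=False):
    c,d=ray(m,u,v,fish); return c+d*(z-c[2])/d[2]
def tri(m1,p1,m2,p2):
    c1,d1=ray(m1,*p1); c2,d2=ray(m2,*p2)
    s=np.linalg.lstsq(np.c_[d1,-d2],c2-c1,rcond=None)[0]
    a,b=c1+s[0]*d1,c2+s[1]*d2; return (a+b)/2,np.linalg.norm(a-b)
E
cat > t.py <<'E'
from h import *
S,D,W=[bot.camera_model(n) for n in("scene","side","wrist")]
for n,p,q in [("500",(219.1,298.5),(381.5,171)),("200",(208.3,362.4),(363.5,152.9)),("100",(376.4,180.1),(267.7,331.8)),("50",(368,147.7),(297.7,399)),
  ("cup",(456/3.333-120+320-.0,0),(338,327))]:
    if n=="cup": print(n,onz(D,338.6,327.5,.058)); continue
    P,e=tri(S,p,D,q); print(n,np.round(P,4),round(e,4))
print("hook",onz(S,190+336*.3,285+183*.3,.041))
im=cv2.imread("pics/wrist0.png");g=cv2.cvtColor(im,cv2.COLOR_BGR2GRAY)
for n,u,v in [("500",220,160),("50",292,163),("200",365,168),("100",435,175)]:
    # dark blob: threshold locally
    best=None
    w=g[v-34:v+35,u-34:u+35]
    for t in (25,35,45,55,65,75):
        k,l,st,ce=cv2.connectedComponentsWithStats((w<t).astype(np.uint8))
        i=l[34,34]
        if i and st[i,2]<67: print(n,t,st[i],ce[i]+[u-34,v-34],np.round(onz(W,*(ce[i]+[u-34,v-34]),.018,True),4))
hsv=cv2.cvtColor(im,cv2.COLOR_BGR2HSV)
print([ (p,np.round(onz(W,*p,.024,True)[:2],4)) for p in [(182,119),(183,200),(476,140),(468,217)]])
E
python3 t.py
```

```text
500 [ 0.4879 -0.2331  0.0662] 0.005
200 [ 0.5418 -0.3376  0.0495] 0.0051
100 [0.5982 0.2331 0.0388] 0.0026
50 [0.5249 0.3413 0.0317] 0.003
cup [0.48940335 0.22307894 0.058     ]
hook [ 0.64232626 -0.22721387  0.041     ]
500 35 [  11    8   50   53 2071] [221.77450507 160.20038629] [0.4551 0.0472 0.018 ]
500 45 [  10    7   52   55 2176] [221.71829044 160.12270221] [0.455  0.0472 0.018 ]
500 55 [   7    7   55   56 2412] [220.27943615 160.48466003] [0.4535 0.0469 0.018 ]
500 65 [   7    6   56   58 2547] [220.09030232 160.57872006] [0.4533 0.0468 0.018 ]
500 75 [   4    5   60   64 2796] [219.77217454 161.0193133 ] [0.453  0.0464 0.018 ]
50 25 [34 34  1  1  1] [292. 163.] [0.5238 0.0428 0.018 ]
50 35 [ 21  21  27  26 534] [291.90074906 162.8988764 ] [0.5237 0.0429 0.018 ]
50 45 [ 21  21  27  27 582] [292.01030928 162.99140893] [0.5238 0.0428 0.018 ]
50 55 [ 20  20  29  29 639] [291.68544601 163.21909233] [0.5235 0.0426 0.018 ]
50 65 [ 18  20  31  30 724] [291.35082873 163.55801105] [0.5232 0.0423 0.018 ]
50 75 [ 17  19  33  33 856] [291.06074766 163.79439252] [0.5229 0.0421 0.018 ]
200 35 [  11   12   44   44 1485] [363.52727273 167.67744108] [0.5921 0.0385 0.018 ]
200 45 [  11   11   45   46 1586] [363.79382093 167.74968474] [0.5923 0.0384 0.018 ]
200 55 [  10   11   47   47 1722] [364.35017422 168.04006969] [0.5929 0.0381 0.018 ]
200 65 [  10   10   48   49 1836] [364.6704793  168.40413943] [0.5932 0.0378 0.018 ]
200 75 [   8    9   51   52 2002] [364.57842158 168.61988012] [0.5931 0.0376 0.018 ]
100 55 [ 19  18  28  33 695] [433.15539568 174.76402878] [0.6619 0.0332 0.018 ]
100 65 [ 18  17  33  35 873] [434.6884307  175.31042383] [0.6635 0.0327 0.018 ]
100 75 [ 17  17  35  35 927] [434.95253506 175.1995685 ] [0.6638 0.0328 0.018 ]
[((182, 119), array([0.4173, 0.0898])), ((183, 200), array([0.414 , 0.0096])), ((476, 140), array([0.7038, 0.0703])), ((468, 217), array([ 0.7006, -0.0078]))]
```

Heights come out at 66, 49, 39 and 32 mm against 66, 49, 39 and 31, and the pocket spacing is 70 mm, so I trust these measurements. Now I'll move over the 500.

Emit:
carry_out:
  linear:
    - [-0.26, -0.97, -0.29]
    - [-0.26, -0.97, -0.29]
    - [-0.26, -0.97, -0.29]
    - [-0.26, -0.97, -0.29]
    - [-0.26, -0.97, -0.29]
    - [-0.26, -0.97, -0.29]
    - [-0.26, -0.97, -0.29]
    - [-0.26, -0.97, -0.29]
    - [-0.26, -0.97, -0.29]
    - [-0.26, -0.97, -0.29]
    - [-0.26, -0.97, -0.29]
    - [0, 0, 0]
  rotation:
    - [0, 0, 0]
    - [0, 0, 0]
    - [0, 0, 0]
    - [0, 0, 0]
    - [0, 0, 0]
    - [0, 0, 0]
    - [0, 0, 0]
    - [0, 0, 0]
    - [0, 0, 0]
    - [0, 0, 0]
    - [0, 0, 0]
    - [0, 0, 0]
  grip: [-0.4, -0.4, -0.4, -0.4, -0.4, -0.4, -0.4, -0.4, -0.4, -0.4, -0.4, -0.4]
  grip_force: 40

```text
time: 1.35
ee_pos: [0.4918, -0.2149, 0.1743]
tcp_rot: [-179.9, -0.0, 89.9]
wrist_force: [0.1, 0.2, 0.6]
opening: 0.06
grasp_force: 0.0
```

```bash
python3 - <<'E'
from h import *
print(bot.get_obs()["ee_pos"],bot.get_obs()["tcp_rot"],bot.get_obs()["opening"])
W=bot.camera_model("wrist");np.save("W1.npy",W,allow_pickle=True)
cv2.imwrite("pics/w1.png",bot.camera("wrist"))
E
```

```text
[ 0.49184234 -0.21487535  0.17429958] [-1.79899239e+02 -2.00387698e-02  8.98740198e+01] 0.060003034826870444
```

View pics/w1.png

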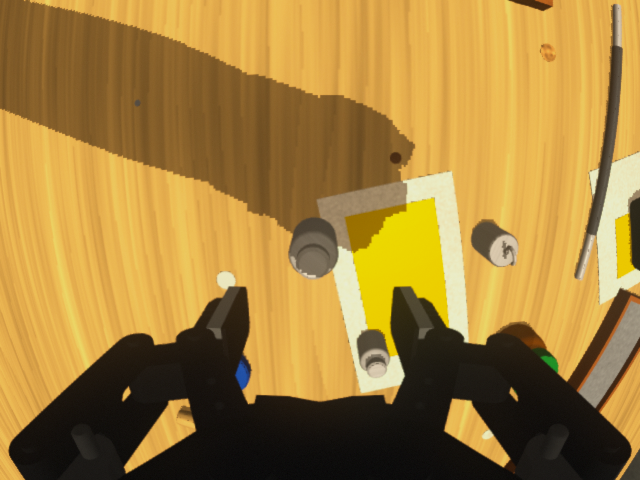

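The 500's knob top is at (314,261) and the 200's at (376,370). The hook weight is at (505,250).

```bash
python3 - <<'E'
from h import *
W=np.load("W1.npy",allow_pickle=True).item()
print(onz(W,314,261.5,.066,True),onz(W,376,370,.049,True))
im=cv2.imread("pics/w1.png")
cv2.imwrite("pics/w1c.png",cv2.convertScaleAbs(cv2.resize(im[200:400,270:470],None,fx=3,fy=3,interpolation=cv2.INTER_CUBIC),alpha=1.5))
E
```

```text
[ 0.4881174  -0.23054663  0.066     ] [ 0.53994767 -0.3365086   0.049     ]
```

View pics/w1c.png

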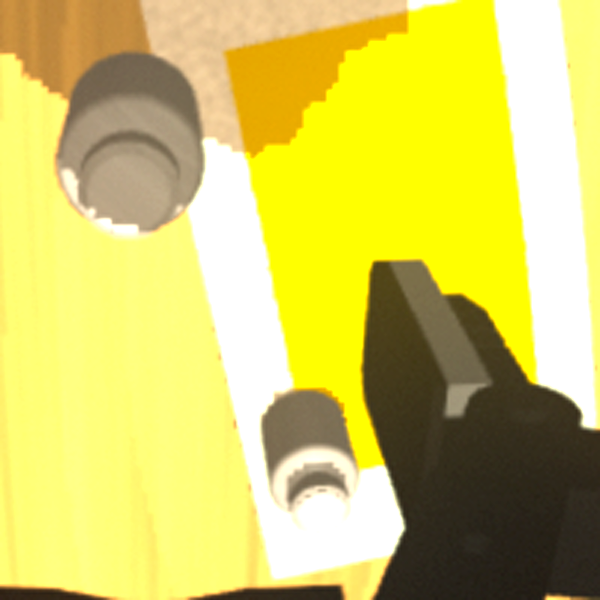

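Emit:
carry_out:
  linear:
    - [-0.2, -0.83, 0]
    - [0, 0, -0.9]
    - [0, 0, -0.9]
    - [0, 0, -0.9]
    - [0, 0, -0.9]
    - [0, 0, -0.9]
    - [0, 0, -0.9]
    - [0, 0, -0.9]
    - [0, 0, -0.7]
    - [0, 0, -0.35]
    - [0, 0, 0]
    - [0, 0, 0]
  rotation:
    - [0, 0, 0]
    - [0, 0, 0]
    - [0, 0, 0]
    - [0, 0, 0]
    - [0, 0, 0]
    - [0, 0, 0]
    - [0, 0, 0]
    - [0, 0, 0]
    - [0, 0, 0]
    - [0, 0, 0]
    - [0, 0, 0]
    - [0, 0, 0]
  grip: [-0.4, -0.4, -0.4, -0.4, -0.4, -0.4, -0.4, -0.4, -0.4, -0.4, -0.4, -0.4]

```text
time: 2.6
ee_pos: [0.4892, -0.23, 0.0292]
tcp_rot: [180.0, 0.0, 90.0]
wrist_force: [-0.7, 0.0, 0.5]
opening: 0.0601
grasp_force: 0.0
```

Emit:
carry_out:
  linear:
    - [0, 0, 0]
    - [0, 0, 0]
    - [0, 0, 0]
    - [0, 0, 0]
    - [0, 0, 0]
    - [0, 0, 0]
    - [0, 0, 0]
  rotation:
    - [0, 0, 0]
    - [0, 0, 0]
    - [0, 0, 0]
    - [0, 0, 0]
    - [0, 0, 0]
    - [0, 0, 0]
    - [0, 0, 0]
  grip: [-0.3, -0.2, -0.1, 0, 0.2, 0.4, 0.4]
  grip_force: 40

```text
time: 3.3
ee_pos: [0.4883, -0.2301, 0.029]
tcp_rot: [-180.0, 0.0, 90.0]
wrist_force: [-4.9, 2.0, 5.3]
opening: 0.0371
grasp_force: 40.1
```

```bash
python3 - <<'E'
from h import *
im=bot.camera("side")
cv2.imwrite("pics/s2.png",cv2.resize(im[80:240,280:480],None,fx=3,fy=3,interpolation=cv2.INTER_CUBIC))
E
```

```text
(no output)
```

View pics/s2.png

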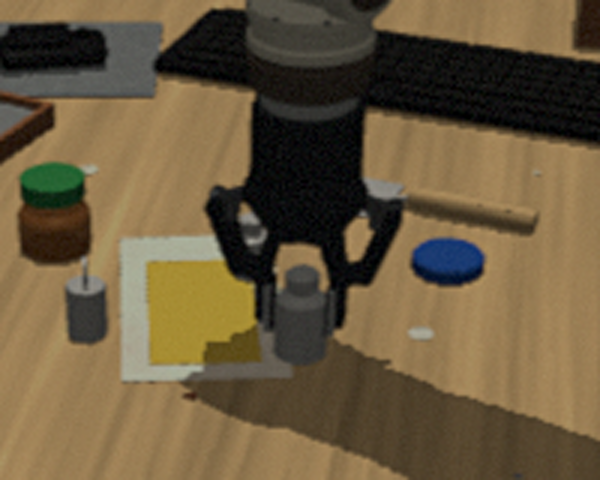

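The side view shows the 500 held between the pads at about (300,310), upright and clear of the card. Lifting it over to its pocket.

Emit:
carry_out:
  linear:
    - [0, 0, 0.5]
    - [0, 0, 1]
    - [0, 0, 1]
    - [0, 0.3, 1]
    - [-0.13, 1, 0.5]
    - [-0.13, 1, 0]
    - [-0.13, 1, 0]
    - [-0.13, 1, 0]
    - [-0.13, 1, 0]
    - [-0.13, 1, 0]
    - [-0.13, 1, 0]
    - [-0.13, 1, 0]
  rotation:
    - [0, 0, 0]
    - [0, 0, 0]
    - [0, 0, 0]
    - [0, 0, 0]
    - [0, 0, 0]
    - [0, 0, 0]
    - [0, 0, 0]
    - [0, 0, 0]
    - [0, 0, 0]
    - [0, 0, 0]
    - [0, 0, 0]
    - [0, 0, 0]
  grip: [0.4, 0.4, 0.4, 0.4, 0.4, 0.4, 0.4, 0.4, 0.4, 0.4, 0.4, 0.4]

```text
time: 4.55
ee_pos: [0.4676, -0.0631, 0.1085]
tcp_rot: [-180.0, -0.0, 90.0]
wrist_force: [0.8, -0.2, -4.3]
opening: 0.0365
grasp_force: 41.2
```

Emit:
carry_out:
  linear:
    - [-0.13, 1, 0]
    - [-0.13, 1, 0]
    - [-0.13, 1, 0]
    - [-0.13, 1, 0]
    - [-0.13, 1, 0]
    - [0, 0.6, 0]
    - [0, 0, 0]
    - [0, 0, 0]
  rotation:
    - [0, 0, 0]
    - [0, 0, 0]
    - [0, 0, 0]
    - [0, 0, 0]
    - [0, 0, 0]
    - [0, 0, 0]
    - [0, 0, 0]
    - [0, 0, 0]
  grip: [0.4, 0.4, 0.4, 0.4, 0.4, 0.4, 0.4, 0.4]

```text
time: 5.35
ee_pos: [0.455, 0.0479, 0.1085]
tcp_rot: [-180.0, 0.0, 90.0]
wrist_force: [0.2, -0.5, -4.9]
opening: 0.0368
grasp_force: 41.2
```

```bash
python3 - <<'E'
from h import *
print(bot.get_obs()["ee_pos"])
W=bot.camera_model("wrist");np.save("W2.npy",W,allow_pickle=True)
cv2.imwrite("pics/w2.png",bot.camera("wrist"))
E
```

```text
[0.45502166 0.0478645  0.10849059]
```

View pics/w2.png

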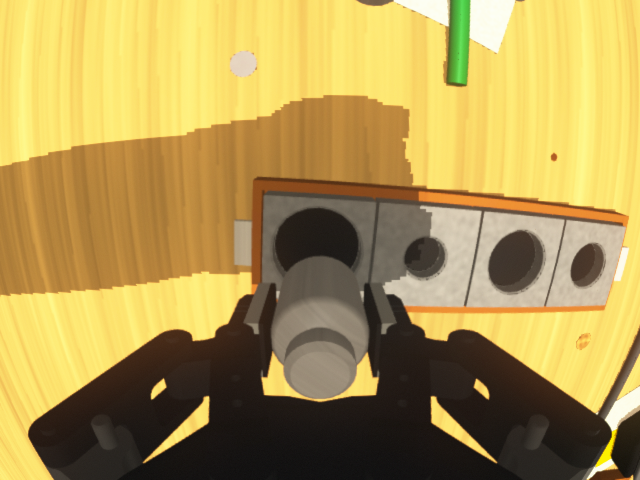

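Held upright, with the 500 pocket at about (317,246). The 50, 200 and 100 pockets are at (424,256), (516,262) and (587,265). I'll check the rays.

```bash
python3 - <<'E'
from h import *
W=np.load("W2.npy",allow_pickle=True).item()
for p in [(275,246),(360,246),(317,208),(317,246),(424,256),(516,262),(587,265)]: print(p,onz(W,*p,.024,True)[:2])
E
```

```text
(275, 246) [0.42784228 0.05083932]
(360, 246) [0.48034805 0.05083214]
(317, 208) [0.4538536  0.07468441]
(317, 246) [0.45380476 0.05086346]
(424, 256) [0.52194528 0.04398867]
(516, 262) [0.59103525 0.03856591]
(587, 265) [0.66017303 0.03414176]
```

Emit:
carry_out:
  linear:
    - [-0.05, 0, -0.8]
    - [0, 0, -0.8]
    - [0, 0, -0.8]
    - [0, 0, -0.4]
    - [0, 0, -0.3]
    - [0, 0, -0.15]
    - [0, 0, -0.1]
    - [0, 0, 0]
  rotation:
    - [0, 0, 0]
    - [0, 0, 0]
    - [0, 0, 0]
    - [0, 0, 0]
    - [0, 0, 0]
    - [0, 0, 0]
    - [0, 0, 0]
    - [0, 0, 0]
  grip: [0.4, 0.4, 0.4, 0.4, 0.4, 0.4, 0.4, 0.4]

```text
time: 6.2
ee_pos: [0.4542, 0.048, 0.0417]
tcp_rot: [180.0, -0.0, 90.0]
wrist_force: [0.8, -1.2, -5.1]
opening: 0.0367
grasp_force: 41.1
```

Emit:
carry_out:
  linear:
    - [0, 0, -0.05]
    - [0, 0, -0.05]
    - [0, 0, 0]
  rotation:
    - [0, 0, 0]
    - [0, 0, 0]
    - [0, 0, 0]
  grip: [0.4, 0.4, 0.4]

```text
time: 6.5
ee_pos: [0.4543, 0.048, 0.04]
tcp_rot: [180.0, -0.0, 90.0]
wrist_force: [-0.8, 0.8, -0.5]
opening: 0.0366
grasp_force: 41.5
```

Load is off the wrist at the expected height. Releasing and moving over the 200.

Emit:
carry_out:
  linear:
    - [0, 0, 0]
    - [0, 0, 0]
    - [0, 0, 0]
    - [0, 0, 0]
    - [0, 0, 0.5]
    - [0, 0, 1]
    - [0, 0, 1]
    - [0, 0, 1]
    - [0, 0, 1]
    - [0.2, -1, 0]
    - [0.2, -1, 0]
    - [0.2, -1, 0]
  rotation:
    - [0, 0, 0]
    - [0, 0, 0]
    - [0, 0, 0]
    - [0, 0, 0]
    - [0, 0, 0]
    - [0, 0, 0]
    - [0, 0, 0]
    - [0, 0, 0]
    - [0, 0, 0]
    - [0, 0, 0]
    - [0, 0, 0]
    - [0, 0, 0]
  grip: [0.1, 0, -0.15, -0.3, -0.3, -0.3, -0.3, -0.3, -0.3, -0.3, -0.3, -0.3]

```text
time: 7.7
ee_pos: [0.4663, -0.0126, 0.1306]
tcp_rot: [179.9, 0.0, 90.0]
wrist_force: [0.7, -0.4, -0.2]
opening: 0.0556
grasp_force: 0.0
```

Emit:
carry_out:
  linear:
    - [0.25, -1, 0]
    - [0.25, -1, 0]
    - [0.25, -1, 0]
    - [0.25, -1, 0]
    - [0.25, -1, 0]
    - [0.25, -1, 0]
    - [0.25, -1, 0]
    - [0.25, -1, 0]
    - [0.25, -1, 0]
    - [0.25, -1, 0]
    - [0.25, -1, 0]
    - [0.25, -1, 0]
  rotation:
    - [0, 0, 0]
    - [0, 0, 0]
    - [0, 0, 0]
    - [0, 0, 0]
    - [0, 0, 0]
    - [0, 0, 0]
    - [0, 0, 0]
    - [0, 0, 0]
    - [0, 0, 0]
    - [0, 0, 0]
    - [0, 0, 0]
    - [0, 0, 0]
  grip: [-0.1, -0.1, -0.1, -0.1, -0.1, -0.1, -0.1, -0.1, -0.1, -0.1, -0.1, -0.1]

```text
time: 8.9
ee_pos: [0.5262, -0.2529, 0.1303]
tcp_rot: [180.0, 0.0, 90.0]
wrist_force: [-0.4, -0.5, 0.6]
opening: 0.047
grasp_force: 0.0
```

Emit:
carry_out:
  linear:
    - [0.25, -1, 0]
    - [0.25, -1, 0]
    - [0, 0, 0]
    - [0, 0, 0]
  rotation:
    - [0, 0, 0]
    - [0, 0, 0]
    - [0, 0, 0]
    - [0, 0, 0]
  grip: [-0.1, -0.1, -0.1, -0.1]

```text
time: 9.3
ee_pos: [0.5359, -0.2921, 0.1297]
tcp_rot: [-180.0, -0.0, 90.0]
wrist_force: [-0.7, -0.2, -0.6]
opening: 0.047
grasp_force: 0.0
```

```bash
python3 - <<'E'
from h import *
print(bot.get_obs()["ee_pos"])
W=bot.camera_model("wrist");np.save("W3.npy",W,allow_pickle=True)
w=bot.camera("wrist");s=bot.camera("scene");cv2.imwrite("pics/w3.png",w)
r=lambda im,z:cv2.resize(im,None,fx=z,fy=z,interpolation=cv2.INTER_CUBIC)
a=r(w[200:440,180:480],4/3); b=r(s[180:300,240:400],2.5)
o=np.zeros((620,400,3),np.uint8);o[:320,:400]=a;o[320:620]=b
cv2.imwrite("pics/m3.png",o[:600])
E
```

```text
[ 0.53590888 -0.29209221  0.12973736]
```

View pics/m3.png

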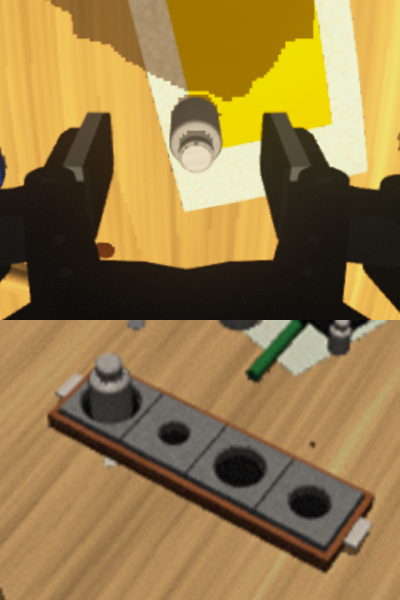

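The 500 stands upright in its pocket. The 200's knob top is at wrist pixel (326.3,316.3).

```bash
python3 - <<'E'
from h import *
W=np.load("W3.npy",allow_pickle=True).item()
print(onz(W,326.3,316.3,.049,True))
E
```

```text
[ 0.54054972 -0.3358479   0.049     ]
```

Emit:
carry_out:
  linear:
    - [0.1, -1, 0]
    - [0.12, -1, 0]
    - [0, -0.2, -0.5]
    - [0, 0, -1]
    - [0, 0, -1]
    - [0, 0, -1]
    - [0, 0, -1]
    - [0, 0, -0.5]
    - [0, 0, -0.2]
    - [0, 0, 0]
    - [0, 0, 0]
  rotation:
    - [0, 0, 0]
    - [0, 0, 0]
    - [0, 0, 0]
    - [0, 0, 0]
    - [0, 0, 0]
    - [0, 0, 0]
    - [0, 0, 0]
    - [0, 0, 0]
    - [0, 0, 0]
    - [0, 0, 0]
    - [0, 0, 0]
  grip: [-0.1, -0.1, -0.1, -0.1, -0.1, -0.1, -0.1, -0.1, -0.1, -0.1, -0.1]

```text
time: 10.5
ee_pos: [0.5409, -0.336, 0.0265]
tcp_rot: [179.9, 0.0, 90.0]
wrist_force: [-0.6, -0.5, 0.8]
opening: 0.0471
grasp_force: 0.0
```

Emit:
carry_out:
  linear:
    - [0, 0, 0]
    - [0, 0, 0]
    - [0, 0, 0]
    - [0, 0, 0]
    - [0, 0, 0]
    - [0, 0, 0]
    - [0, 0, 0]
  rotation:
    - [0, 0, 0]
    - [0, 0, 0]
    - [0, 0, 0]
    - [0, 0, 0]
    - [0, 0, 0]
    - [0, 0, 0]
    - [0, 0, 0]
  grip: [0, 0.1, 0.2, 0.3, 0.4, 0.6, 0.6]
  grip_force: 35

```text
time: 11.2
ee_pos: [0.5406, -0.3361, 0.0259]
tcp_rot: [180.0, 0.0, 90.0]
wrist_force: [0.8, 0.9, 4.6]
opening: 0.0261
grasp_force: 34.5
```

Emit:
carry_out:
  linear:
    - [0, 0, 0.5]
    - [0, 0, 1]
    - [0, 0, 1]
    - [0, 0.3, 1]
    - [0.143, 1, 0.5]
    - [0.143, 1, 0]
    - [0.143, 1, 0]
    - [0.143, 1, 0]
    - [0.143, 1, 0]
    - [0.143, 1, 0]
    - [0.143, 1, 0]
    - [0.143, 1, 0]
  rotation:
    - [0, 0, 0]
    - [0, 0, 0]
    - [0, 0, 0]
    - [0, 0, 0]
    - [0, 0, 0]
    - [0, 0, 0]
    - [0, 0, 0]
    - [0, 0, 0]
    - [0, 0, 0]
    - [0, 0, 0]
    - [0, 0, 0]
    - [0, 0, 0]
  grip: [0.6, 0.6, 0.6, 0.6, 0.6, 0.6, 0.6, 0.6, 0.6, 0.6, 0.6, 0.6]

```text
time: 12.4
ee_pos: [0.5629, -0.1681, 0.1052]
tcp_rot: [-179.9, -0.0, 90.0]
wrist_force: [-0.6, 0.5, -1.9]
opening: 0.0262
grasp_force: 34.8
```

Emit:
carry_out:
  linear:
    - [0.143, 1, 0]
    - [0.143, 1, 0]
    - [0.143, 1, 0]
    - [0.143, 1, 0]
    - [0.143, 1, 0]
    - [0.143, 1, 0]
    - [0.143, 1, 0]
    - [0.143, 1, 0]
    - [0.143, 1, 0]
    - [0.143, 1, 0]
    - [0, 0.4, 0]
    - [0, 0, 0]
  rotation:
    - [0, 0, 0]
    - [0, 0, 0]
    - [0, 0, 0]
    - [0, 0, 0]
    - [0, 0, 0]
    - [0, 0, 0]
    - [0, 0, 0]
    - [0, 0, 0]
    - [0, 0, 0]
    - [0, 0, 0]
    - [0, 0, 0]
    - [0, 0, 0]
  grip: [0.6, 0.6, 0.6, 0.6, 0.6, 0.6, 0.6, 0.6, 0.6, 0.6, 0.6, 0.6]

```text
time: 13.6
ee_pos: [0.5914, 0.0392, 0.1052]
tcp_rot: [-180.0, 0.0, 90.1]
wrist_force: [-0.6, -0.2, -1.9]
opening: 0.0266
grasp_force: 34.8
```

Emit:
carry_out:
  linear:
    - [0, 0, -0.8]
    - [0, 0, -0.8]
    - [0, 0, -0.8]
    - [0, 0, -0.4]
    - [0, 0, -0.3]
    - [0, 0, 0]
    - [0, 0, 0]
  rotation:
    - [0, 0, 0]
    - [0, 0, 0]
    - [0, 0, 0]
    - [0, 0, 0]
    - [0, 0, 0]
    - [0, 0, 0]
    - [0, 0, 0]
  grip: [0.6, 0.6, 0.6, 0.6, 0.6, 0.6, 0.6]

```text
time: 14.3
ee_pos: [0.5921, 0.0378, 0.0441]
tcp_rot: [180.0, -0.0, 90.0]
wrist_force: [0.5, 0.6, -2.0]
opening: 0.0263
grasp_force: 34.8
```

Need about 7 mm more.

Emit:
carry_out:
  linear:
    - [0, 0, -0.15]
    - [0, 0, -0.1]
    - [0, 0, -0.05]
    - [0, 0, -0.05]
    - [0, 0, 0]
  rotation:
    - [0, 0, 0]
    - [0, 0, 0]
    - [0, 0, 0]
    - [0, 0, 0]
    - [0, 0, 0]
  grip: [0.6, 0.6, 0.6, 0.6, 0.6]

```text
time: 14.8
ee_pos: [0.5919, 0.038, 0.0369]
tcp_rot: [180.0, -0.0, 90.0]
wrist_force: [-1.8, 0.3, 2.1]
opening: 0.0265
grasp_force: 35.1
```

Contact made; releasing and heading for the 100.

Emit:
carry_out:
  linear:
    - [0, 0, 0]
    - [0, 0, 0]
    - [0, 0, 0]
    - [0, 0, 0]
    - [0, 0, 0.5]
    - [0, 0, 1]
    - [0, 0, 1]
    - [0, 0, 1]
    - [0, 0.2, 1]
    - [0.03, 1, 0]
    - [0.03, 1, 0]
    - [0.03, 1, 0]
  rotation:
    - [0, 0, 0]
    - [0, 0, 0]
    - [0, 0, 0]
    - [0, 0, 0]
    - [0, 0, 0]
    - [0, 0, 0]
    - [0, 0, 0]
    - [0, 0, 0]
    - [0, 0, 0]
    - [0, 0, 0]
    - [0, 0, 0]
    - [0, 0, 0]
  grip: [0.3, 0.2, 0.1, 0, 0, 0, 0, 0, 0, 0, 0, 0]

```text
time: 16.0
ee_pos: [0.5939, 0.1026, 0.1276]
tcp_rot: [179.9, -0.0, 90.0]
wrist_force: [-0.0, 0.3, 0.4]
opening: 0.0429
grasp_force: 0.0
```

Emit:
carry_out:
  linear:
    - [0.03, 1, 0]
    - [0.03, 1, 0]
    - [0.03, 1, 0]
    - [0.03, 1, 0]
    - [0.03, 1, 0]
    - [0.03, 1, 0]
    - [0, 0.5, 0]
    - [0, 0, 0]
    - [0, 0, 0]
  rotation:
    - [0, 0, 0]
    - [0, 0, 0]
    - [0, 0, 0]
    - [0, 0, 0]
    - [0, 0, 0]
    - [0, 0, 0]
    - [0, 0, 0]
    - [0, 0, 0]
    - [0, 0, 0]
  grip: [0, 0, 0, 0, 0, 0, 0, 0, 0]

```text
time: 16.9
ee_pos: [0.5973, 0.2317, 0.1265]
tcp_rot: [-180.0, 0.0, 90.0]
wrist_force: [0.2, -0.8, -0.0]
opening: 0.0428
grasp_force: 0.0
```

```bash
python3 - <<'E'
from h import *
print(bot.get_obs()["ee_pos"])
W=bot.camera_model("wrist");np.save("W4.npy",W,allow_pickle=True)
w=bot.camera("wrist");s=bot.camera("scene")
r=lambda im,z:cv2.resize(im,None,fx=z,fy=z,interpolation=cv2.INTER_CUBIC)
a=r(w[140:440,180:480],2); b=r(s[180:300,240:320],2.5)
o=np.zeros((600,800,3),np.uint8);o[:600,:600]=a;o[:300,600:]=b;o[300:,600:]=r(s[180:300,320:400],2.5)
cv2.imwrite("pics/m4.png",o[:600])
E
```

```text
[0.59727296 0.23169846 0.12651574]
```

View pics/m4.png

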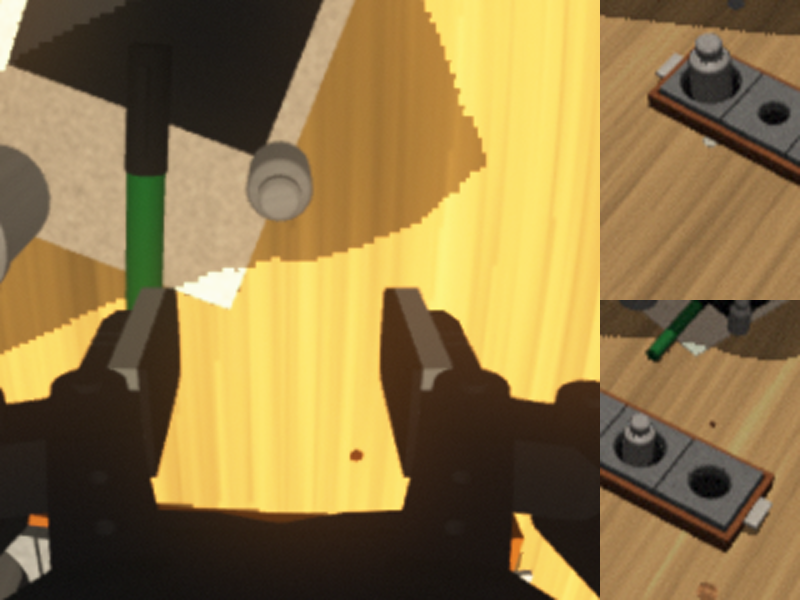

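Both placed weights stand upright. The 100's knob is at wrist pixel (320,239), and the brush handle lies to its left at x≈252.

```bash
python3 - <<'E'
from h import *
W=np.load("W4.npy",allow_pickle=True).item()
print(onz(W,320,239,.039,True),onz(W,262,250,.008,True))
E
```

```text
[0.59787139 0.23832775 0.039     ] [0.55618966 0.22095815 0.008     ]
```

```bash
python3 - <<'E'
from h import *
W=np.load("W2.npy",allow_pickle=True).item()
for v in (366,371,376): print(onz(W,320,v,.1455,True))
W=np.load("W3.npy",allow_pickle=True).item()
im=cv2.imread("pics/side0.png");S,D=bot.camera_model("scene"),bot.camera_model("side")
print(onz(S,376.4,180.1,.039),onz(D,267.7,331.8,.039))
E
```

```text
[0.45552605 0.04946975 0.1455    ]
[0.45552666 0.04746661 0.1455    ]
[0.45552729 0.04542279 0.1455    ]
[0.5994201  0.23336141 0.039     ] [0.59685777 0.23293268 0.039     ]
```

Emit:
carry_out:
  linear:
    - [0.03, 0.23, 0]
    - [0, 0, -0.8]
    - [0, 0, -1]
    - [0, 0, -1]
    - [0, 0, -1]
    - [0, 0, -0.7]
    - [0, 0, -0.4]
    - [0, 0, -0.2]
    - [0, 0, 0]
    - [0, 0, 0]
  rotation:
    - [0, 0, 0]
    - [0, 0, 0]
    - [0, 0, 0]
    - [0, 0, 0]
    - [0, 0, 0]
    - [0, 0, 0]
    - [0, 0, 0]
    - [0, 0, 0]
    - [0, 0, 0]
    - [0, 0, 0]
  grip: [0.1, 0.1, 0.1, 0.1, 0.1, 0.1, 0.1, 0.1, 0.1, 0.1]

```text
time: 18.0
ee_pos: [0.5983, 0.2368, 0.0254]
tcp_rot: [179.9, -0.0, 90.0]
wrist_force: [0.3, 0.1, 0.6]
opening: 0.0386
grasp_force: 0.0
```

Emit:
carry_out:
  linear:
    - [0, 0, 0]
    - [0, 0, 0]
    - [0, 0, 0]
    - [0, 0, 0]
    - [0, 0, 0]
    - [0, 0, 0]
  rotation:
    - [0, 0, 0]
    - [0, 0, 0]
    - [0, 0, 0]
    - [0, 0, 0]
    - [0, 0, 0]
    - [0, 0, 0]
  grip: [0.2, 0.3, 0.4, 0.5, 0.7, 0.7]
  grip_force: 30

```text
time: 18.6
ee_pos: [0.5979, 0.2367, 0.0249]
tcp_rot: [180.0, -0.0, 90.0]
wrist_force: [-1.6, -0.4, 3.6]
opening: 0.0199
grasp_force: 29.4
```

```bash
python3 - <<'E'
from h import *
W=bot.camera_model("wrist");np.save("W5.npy",W,allow_pickle=True)
w=bot.camera("wrist")
cv2.imwrite("pics/w5.png",cv2.convertScaleAbs(cv2.resize(w[220:470,220:420],None,fx=2.4,fy=2.4),alpha=1.5))
E
```

```text
(no output)
```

View pics/w5.png

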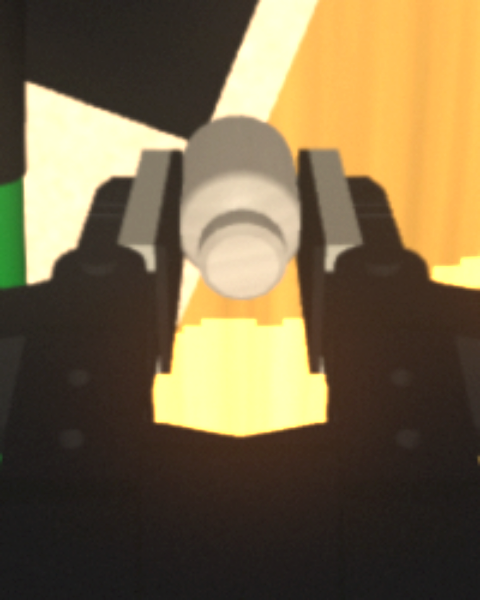

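Gripped and upright, with the knob at (320.8,329.2). I'll compute its offset.

```bash
python3 - <<'E'
from h import *
W=np.load("W5.npy",allow_pickle=True).item()
print(onz(W,320.8,329.2,.039,True))
E
```

```text
[0.59870032 0.23856993 0.039     ]
```

Emit:
carry_out:
  linear:
    - [0, 0, 0.5]
    - [0, 0, 1]
    - [0, 0, 1]
    - [0, -0.3, 1]
    - [0.32, -1, 0.5]
    - [0.32, -1, 0]
    - [0.32, -1, 0]
    - [0.32, -1, 0]
    - [0.32, -1, 0]
    - [0.32, -1, 0]
    - [0.32, -1, 0]
    - [0.32, -1, 0]
  rotation:
    - [0, 0, 0]
    - [0, 0, 0]
    - [0, 0, 0]
    - [0, 0, 0]
    - [0, 0, 0]
    - [0, 0, 0]
    - [0, 0, 0]
    - [0, 0, 0]
    - [0, 0, 0]
    - [0, 0, 0]
    - [0, 0, 0]
    - [0, 0, 0]
  grip: [0.7, 0.7, 0.7, 0.7, 0.7, 0.7, 0.7, 0.7, 0.7, 0.7, 0.7, 0.7]

```text
time: 19.85
ee_pos: [0.6493, 0.0697, 0.1048]
tcp_rot: [180.0, 0.0, 90.0]
wrist_force: [-0.2, 0.1, -1.6]
opening: 0.0196
grasp_force: 29.5
```

Emit:
carry_out:
  linear:
    - [0.32, -1, 0]
    - [0.32, -1, 0]
    - [0, 0, 0]
    - [0, 0, 0]
  rotation:
    - [0, 0, 0]
    - [0, 0, 0]
    - [0, 0, 0]
    - [0, 0, 0]
  grip: [0.7, 0.7, 0.7, 0.7]

```text
time: 20.25
ee_pos: [0.6618, 0.0304, 0.1045]
tcp_rot: [-180.0, -0.0, 89.9]
wrist_force: [-0.2, -0.3, -1.6]
opening: 0.0201
grasp_force: 29.5
```

```bash
python3 - <<'E'
from h import *
W=bot.camera_model("wrist");np.save("W6.npy",W,allow_pickle=True)
w=bot.camera("wrist")
cv2.imwrite("pics/w6.png",cv2.resize(w[160:460,140:520],None,fx=2,fy=2))
E
```

```text
(no output)
```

View pics/w6.png

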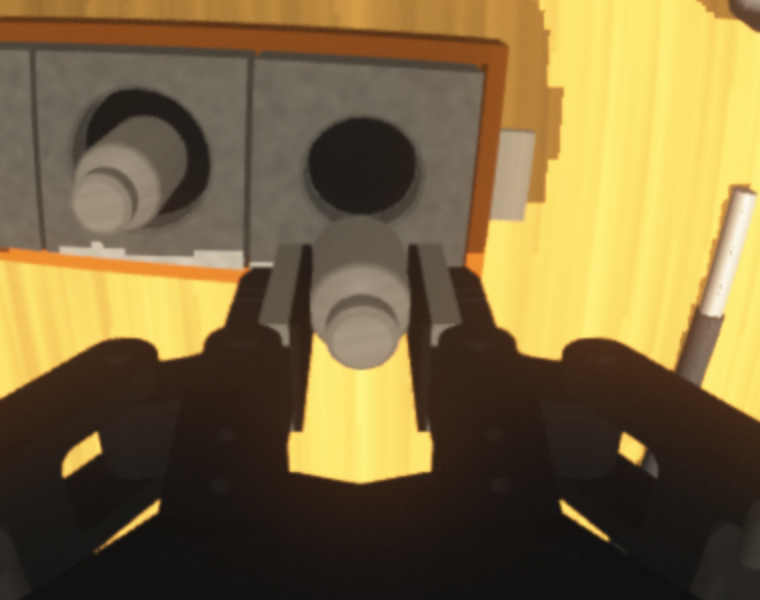

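The 100 pocket's mouth is centred near crop (363,168), which is pixel (321.5,244).

```bash
python3 - <<'E'
from h import *
W=np.load("W6.npy",allow_pickle=True).item()
for p in [(363,168),(305,168),(422,168),(363,113)]: print(onz(W,p[0]/2+140,p[1]/2+160,.024,True)[:2])
E
```

```text
[0.66338046 0.03591543]
[0.64586816 0.03593724]
[0.6812103  0.03587266]
[0.66338724 0.05291059]
```

Emit:
carry_out:
  linear:
    - [0.07, 0.12, 0]
    - [0, 0, -0.8]
    - [0, 0, -0.8]
    - [0, 0, -0.7]
    - [0, 0, -0.4]
    - [0, 0, -0.3]
    - [0, 0, -0.2]
    - [0, 0, -0.1]
    - [0, 0, 0]
  rotation:
    - [0, 0, 0]
    - [0, 0, 0]
    - [0, 0, 0]
    - [0, 0, 0]
    - [0, 0, 0]
    - [0, 0, 0]
    - [0, 0, 0]
    - [0, 0, 0]
    - [0, 0, 0]
  grip: [0.7, 0.7, 0.7, 0.7, 0.7, 0.7, 0.7, 0.7, 0.7]

```text
time: 21.2
ee_pos: [0.6634, 0.0329, 0.0386]
tcp_rot: [180.0, -0.0, 90.0]
wrist_force: [0.2, -0.9, -0.9]
opening: 0.0202
grasp_force: 29.5
```

Emit:
carry_out:
  linear:
    - [0, 0, -0.05]
    - [0, 0, -0.05]
    - [0, 0, 0]
  rotation:
    - [0, 0, 0]
    - [0, 0, 0]
    - [0, 0, 0]
  grip: [0.7, 0.7, 0.7]

```text
time: 21.5
ee_pos: [0.6633, 0.033, 0.0366]
tcp_rot: [180.0, -0.0, 90.0]
wrist_force: [0.0, 0.5, -0.6]
opening: 0.0202
grasp_force: 29.5
```

Emit:
carry_out:
  linear:
    - [0, 0, -0.05]
    - [0, 0, 0]
    - [0, 0, 0]
  rotation:
    - [0, 0, 0]
    - [0, 0, 0]
    - [0, 0, 0]
  grip: [0.7, 0.7, 0.7]

```text
time: 21.8
ee_pos: [0.6634, 0.033, 0.0359]
tcp_rot: [180.0, -0.0, 90.0]
wrist_force: [-0.5, 0.1, 2.9]
opening: 0.02
grasp_force: 29.8
```

Emit:
carry_out:
  linear:
    - [0, 0, 0]
    - [0, 0, 0]
    - [0, 0, 0]
    - [0, 0, 0]
    - [0, 0, 0.5]
    - [0, 0, 1]
    - [0, 0, 1]
    - [0, 0, 1]
    - [0, 0, 1]
    - [-0.45, 1, 0]
    - [-0.45, 1, 0]
    - [-0.45, 1, 0]
  rotation:
    - [0, 0, 0]
    - [0, 0, 0]
    - [0, 0, 0]
    - [0, 0, 0]
    - [0, 0, 0]
    - [0, 0, 0]
    - [0, 0, 0]
    - [0, 0, 0]
    - [0, 0, 0]
    - [0, 0, 0]
    - [0, 0, 0]
    - [0, 0, 0]
  grip: [0.5, 0.4, 0.3, 0.2, 0.2, 0.2, 0.2, 0.2, 0.2, 0.2, 0.2, 0.2]

```text
time: 23.0
ee_pos: [0.6361, 0.0935, 0.1265]
tcp_rot: [180.0, -0.0, 90.0]
wrist_force: [-0.6, 0.2, -0.4]
opening: 0.0344
grasp_force: 0.0
```

Emit:
carry_out:
  linear:
    - [-0.45, 1, 0]
    - [-0.45, 1, 0]
    - [-0.45, 1, 0]
    - [-0.45, 1, 0]
    - [-0.45, 1, 0]
    - [-0.45, 1, 0]
    - [-0.45, 1, 0]
    - [-0.45, 1, 0]
    - [-0.45, 1, 0]
    - [-0.45, 1, 0]
    - [-0.45, 1, 0]
    - [-0.45, 1, 0]
  rotation:
    - [0, 0, 0]
    - [0, 0, 0]
    - [0, 0, 0]
    - [0, 0, 0]
    - [0, 0, 0]
    - [0, 0, 0]
    - [0, 0, 0]
    - [0, 0, 0]
    - [0, 0, 0]
    - [0, 0, 0]
    - [0, 0, 0]
    - [0, 0, 0]
  grip: [0.2, 0.2, 0.2, 0.2, 0.2, 0.2, 0.2, 0.2, 0.2, 0.2, 0.2, 0.2]

```text
time: 24.2
ee_pos: [0.5279, 0.3339, 0.1264]
tcp_rot: [180.0, -0.0, 90.0]
wrist_force: [0.8, -0.2, -0.5]
opening: 0.0343
grasp_force: 0.0
```

Emit:
carry_out:
  linear:
    - [-0.1, 0.4, 0]
    - [0, 0, 0]
    - [0, 0, 0]
  rotation:
    - [0, 0, 0]
    - [0, 0, 0]
    - [0, 0, 0]
  grip: [0.2, 0.2, 0.2]

```text
time: 24.5
ee_pos: [0.5266, 0.3405, 0.1257]
tcp_rot: [180.0, 0.0, 90.0]
wrist_force: [0.2, -1.1, -0.1]
opening: 0.034
grasp_force: 0.0
```

```bash
python3 - <<'E'
from h import *
W=bot.camera_model("wrist");np.save("W7.npy",W,allow_pickle=True)
w=bot.camera("wrist");s=bot.camera("scene")
r=lambda im,z:cv2.resize(im,None,fx=z,fy=z,interpolation=cv2.INTER_CUBIC)
a=r(w[140:440,180:480],2)
o=np.zeros((600,800,3),np.uint8);o[:600,:600]=a;o[:300,600:]=r(s[180:300,240:320],2.5);o[300:,600:]=r(s[180:300,320:400],2.5)
cv2.imwrite("pics/m7.png",o)
E
```

```text
(no output)
```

View pics/m7.png

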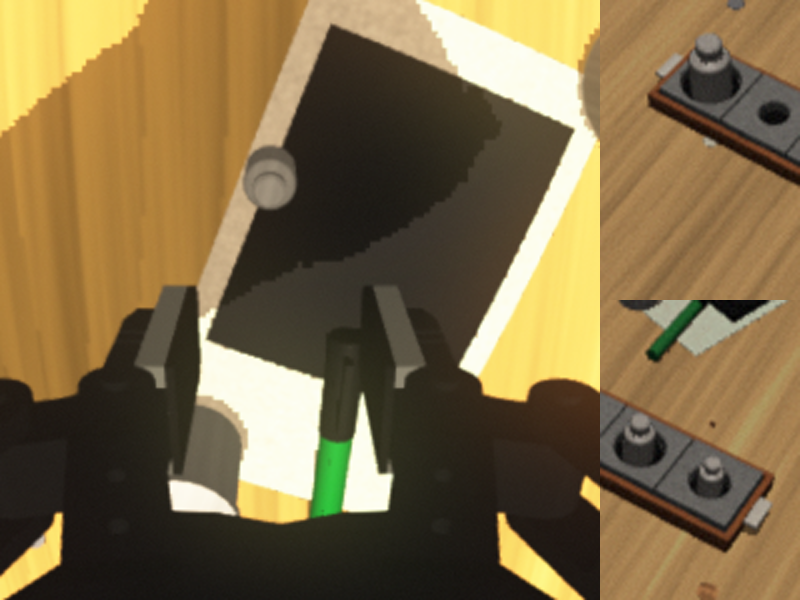

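The 100 stands in its pocket. The 50's knob is at crop (270,188), which is pixel (315,234).

```bash
python3 - <<'E'
from h import *
W=np.load("W7.npy",allow_pickle=True).item()
print(onz(W,315,234,.031,True))
E
```

```text
[0.52408825 0.34833076 0.031     ]
```

Emit:
carry_out:
  linear:
    - [-0.12, 0.33, 0]
    - [0, 0, -0.8]
    - [0, 0, -1]
    - [0, 0, -1]
    - [0, 0, -1]
    - [0, 0, -0.7]
    - [0, 0, -0.4]
    - [0, 0, -0.2]
    - [0, 0, 0]
    - [0, 0, 0]
  rotation:
    - [0, 0, 0]
    - [0, 0, 0]
    - [0, 0, 0]
    - [0, 0, 0]
    - [0, 0, 0]
    - [0, 0, 0]
    - [0, 0, 0]
    - [0, 0, 0]
    - [0, 0, 0]
    - [0, 0, 0]
  grip: [0.2, 0.2, 0.2, 0.2, 0.2, 0.2, 0.2, 0.2, 0.2, 0.2]

```text
time: 25.6
ee_pos: [0.5243, 0.3479, 0.0243]
tcp_rot: [179.9, -0.0, 90.0]
wrist_force: [-0.4, -0.5, 0.6]
opening: 0.0342
grasp_force: 0.0
```

Emit:
carry_out:
  linear:
    - [0, 0, 0]
    - [0, 0, 0]
    - [0, 0, 0]
    - [0, 0, 0]
    - [0, 0, 0]
    - [0, 0, 0]
  rotation:
    - [0, 0, 0]
    - [0, 0, 0]
    - [0, 0, 0]
    - [0, 0, 0]
    - [0, 0, 0]
    - [0, 0, 0]
  grip: [0.3, 0.4, 0.5, 0.6, 0.75, 0.75]
  grip_force: 25

```text
time: 26.2
ee_pos: [0.5239, 0.3477, 0.0238]
tcp_rot: [180.0, -0.0, 90.0]
wrist_force: [-0.1, -1.0, 3.1]
opening: 0.0154
grasp_force: 24.4
```

```bash
python3 - <<'E'
from h import *
W=bot.camera_model("wrist");np.save("W8.npy",W,allow_pickle=True)
w=bot.camera("wrist")
cv2.imwrite("pics/w8.png",cv2.convertScaleAbs(cv2.resize(w[220:420,220:420],None,fx=2.5,fy=2.5),alpha=1.5))
E
```

```text
(no output)
```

View pics/w8.png

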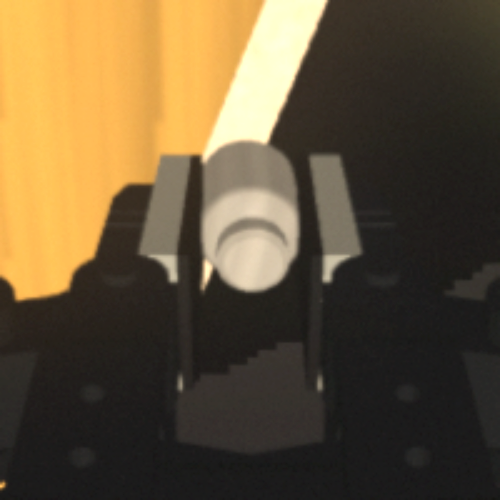

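Gripped at about (321.6,324.8). I'll lift, carry it toward its pocket and check.

Emit:
carry_out:
  linear:
    - [0, 0, 0.5]
    - [0, 0, 1]
    - [0, 0, 1]
    - [0, 0, 1]
    - [0, -0.3, 1]
    - [0, -1, 0.5]
    - [0, -1, 0]
    - [0, -1, 0]
    - [0, -1, 0]
    - [0, -1, 0]
    - [0, -1, 0]
    - [0, -1, 0]
  rotation:
    - [0, 0, 0]
    - [0, 0, 0]
    - [0, 0, 0]
    - [0, 0, 0]
    - [0, 0, 0]
    - [0, 0, 0]
    - [0, 0, 0]
    - [0, 0, 0]
    - [0, 0, 0]
    - [0, 0, 0]
    - [0, 0, 0]
    - [0, 0, 0]
  grip: [0.75, 0.75, 0.75, 0.75, 0.75, 0.75, 0.75, 0.75, 0.75, 0.75, 0.75, 0.75]

```text
time: 27.45
ee_pos: [0.5231, 0.1991, 0.1221]
tcp_rot: [-179.9, 0.0, 89.9]
wrist_force: [0.5, 0.1, -0.4]
opening: 0.016
grasp_force: 24.4
```

Emit:
carry_out:
  linear:
    - [0, -1, 0]
    - [0, -1, 0]
    - [0, -1, 0]
    - [0, -1, 0]
    - [0, -1, 0]
    - [0, -1, 0]
    - [0, -1, 0]
    - [0, -0.8, 0]
    - [0, 0, 0]
    - [0, 0, 0]
  rotation:
    - [0, 0, 0]
    - [0, 0, 0]
    - [0, 0, 0]
    - [0, 0, 0]
    - [0, 0, 0]
    - [0, 0, 0]
    - [0, 0, 0]
    - [0, 0, 0]
    - [0, 0, 0]
    - [0, 0, 0]
  grip: [0.75, 0.75, 0.75, 0.75, 0.75, 0.75, 0.75, 0.75, 0.75, 0.75]

```text
time: 28.45
ee_pos: [0.5231, 0.0447, 0.1226]
tcp_rot: [-179.9, -0.0, 89.9]
wrist_force: [-0.3, 0.4, -0.8]
opening: 0.0159
grasp_force: 24.4
```

```bash
python3 - <<'E'
from h import *
W=np.load("W8.npy",allow_pickle=True).item()
print(onz(W,321.6,324.8,.031,True))
W=bot.camera_model("wrist")
w=bot.camera("wrist")
cv2.imwrite("pics/w9.png",cv2.resize(w[140:440,140:520],None,fx=2,fy=2))
g=cv2.cvtColor(w,cv2.COLOR_BGR2GRAY)
# pocket: predicted pixel by scanning dark blob in upper middle
for t in (30,40,50,60):
    k,l,st,ce=cv2.connectedComponentsWithStats((g[150:300,250:400]<t).astype(np.uint8))
    for i in range(1,k):
        if 300<st[i,4]<4000: print(t,st[i],ce[i]+[250,150],onz(W,*(ce[i]+[250,150]),.018,True)[:2])
E
```

```text
[0.52507532 0.34752961 0.031     ]
40 [ 51  77  37  33 942] [319.27494692 242.56900212] [0.52316295 0.04377882]
50 [ 51  77  38  33 992] [319.37399194 242.73084677] [0.523229  0.0436653]
60 [  50   76   39   35 1035] [319.30048309 242.82995169] [0.52317955 0.04359597]
```

View pics/w9.png

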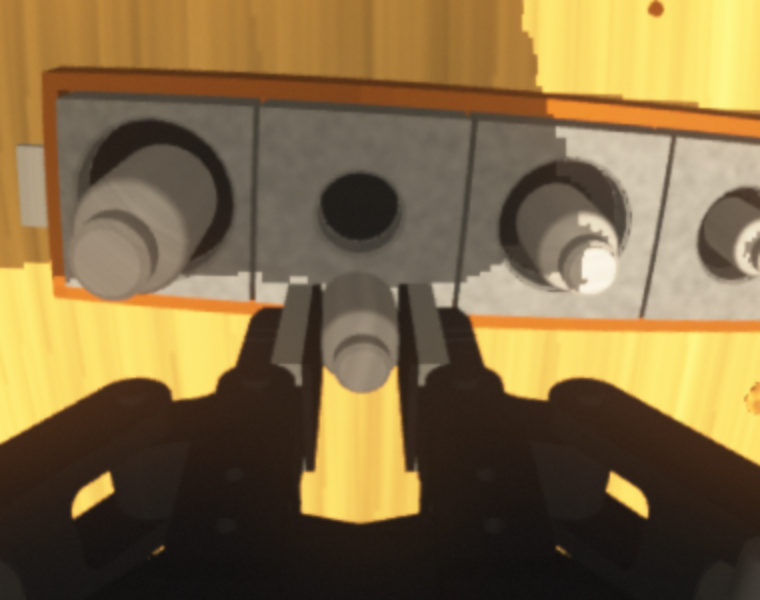

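Held weight and pocket line up, with the pocket at (.5234,.0437). The neighbours are 51 mm away or more, so I'm lowering.

Emit:
carry_out:
  linear:
    - [0.02, -0.05, -0.5]
    - [0, 0, -0.8]
    - [0, 0, -0.8]
    - [0, 0, -0.8]
    - [0, 0, -0.5]
    - [0, 0, -0.4]
    - [0, 0, -0.3]
    - [0, 0, -0.1]
    - [0, 0, 0]
  rotation:
    - [0, 0, 0]
    - [0, 0, 0]
    - [0, 0, 0]
    - [0, 0, 0]
    - [0, 0, 0]
    - [0, 0, 0]
    - [0, 0, 0]
    - [0, 0, 0]
    - [0, 0, 0]
  grip: [0.75, 0.75, 0.75, 0.75, 0.75, 0.75, 0.75, 0.75, 0.75]

```text
time: 29.4
ee_pos: [0.5243, 0.0446, 0.0395]
tcp_rot: [180.0, -0.0, 90.0]
wrist_force: [0.3, 0.2, -0.7]
opening: 0.0158
grasp_force: 24.4
```

Emit:
carry_out:
  linear:
    - [0, 0, -0.05]
    - [0, 0, -0.05]
    - [0, 0, 0]
  rotation:
    - [0, 0, 0]
    - [0, 0, 0]
    - [0, 0, 0]
  grip: [0.75, 0.75, 0.75]

```text
time: 29.7
ee_pos: [0.5244, 0.0446, 0.0376]
tcp_rot: [180.0, -0.0, 90.0]
wrist_force: [-0.4, 0.7, -0.2]
opening: 0.0161
grasp_force: 24.4
```

Emit:
carry_out:
  linear:
    - [0, 0, -0.05]
    - [0, 0, -0.05]
    - [0, 0, -0.03]
    - [0, 0, 0]
  rotation:
    - [0, 0, 0]
    - [0, 0, 0]
    - [0, 0, 0]
    - [0, 0, 0]
  grip: [0.75, 0.75, 0.75, 0.75]

```text
time: 30.1
ee_pos: [0.5242, 0.0446, 0.0349]
tcp_rot: [-180.0, -0.0, 90.0]
wrist_force: [-0.1, 0.1, -0.1]
opening: 0.0156
grasp_force: 24.5
```

Emit:
carry_out:
  linear:
    - [0, 0, -0.03]
    - [0, 0, 0]
  rotation:
    - [0, 0, 0]
    - [0, 0, 0]
  grip: [0.75, 0.75]

```text
time: 30.3
ee_pos: [0.5243, 0.0446, 0.0347]
tcp_rot: [180.0, -0.0, 90.0]
wrist_force: [-1.5, -0.1, 4.4]
opening: 0.016
grasp_force: 24.9
```

Contact. Releasing and rising straight up.

Emit:
carry_out:
  linear:
    - [0, 0, 0]
    - [0, 0, 0]
    - [0, 0, 0]
    - [0, 0, 0]
    - [0, 0, 0.5]
    - [0, 0, 1]
    - [0, 0, 1]
    - [0, 0, 1]
    - [0, 0, 1]
    - [0, 0, 1]
    - [0, 0, 0]
    - [0, 0, 0]
  rotation:
    - [0, 0, 0]
    - [0, 0, 0]
    - [0, 0, 0]
    - [0, 0, 0]
    - [0, 0, 0]
    - [0, 0, 0]
    - [0, 0, 0]
    - [0, 0, 0]
    - [0, 0, 0]
    - [0, 0, 0]
    - [0, 0, 0]
    - [0, 0, 0]
  grip: [0.6, 0.5, 0.4, 0.35, 0.35, 0.35, 0.35, 0.35, 0.35, 0.35, 0.35, 0.35]

```text
time: 31.5
ee_pos: [0.5245, 0.0446, 0.1446]
tcp_rot: [180.0, -0.0, 90.0]
wrist_force: [0.4, -0.3, -0.7]
opening: 0.0279
grasp_force: 0.0
```

```bash
python3 - <<'E'
from h import *
r=lambda im,z:cv2.resize(im,None,fx=z,fy=z,interpolation=cv2.INTER_CUBIC)
d=bot.camera("side");s=bot.camera("scene")
o=np.zeros((600,800,3),np.uint8)
a=r(d[140:440,200:440],2);o[:600,:480]=a
o[:300,480:]=r(s[140:290,240:400],2);o[300:,480:]=r(s[260:410,180:340],2)
cv2.imwrite("pics/fin.png",o)
E
```

```text
(no output)
```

View pics/fin.png

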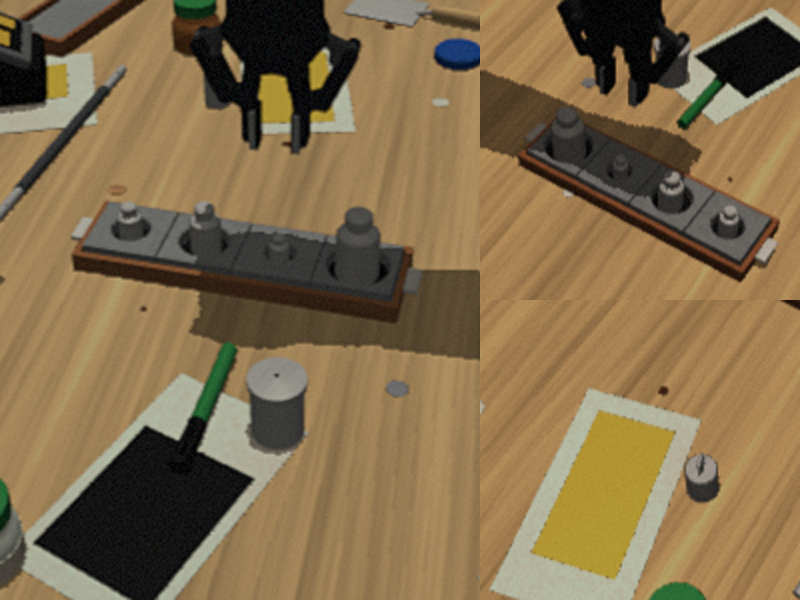

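All four weights stand upright in their own pockets, the cup and hook weight are where they were, and the gripper is clear.

```bash
python3 -c "
from workcell import bot
print(bot.job_done())"
```

```text
the job is handed in; nothing more can be done
None
```

All four knob weights stand upright in their own pockets, the density cup and hook weight were left where they stood, and the job was handed in at about 32 s with nothing dropped.

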